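# Bin a spent headspace vial with the pedal-lid waste bin

## Task

Throw away the spent vial (amber, red cap): lay it across the sloping chute of the blue waste bin so that it rests against the closed lid flap, let go, then press the pedal firmly home on its rubber stop, without forcing it, so that the lid rises and the vial rolls in. Then ease the pedal slowly all the way back up so the lid does not slam, and leave the two fresh vials and everything else on the bench alone.

Things in the scene. Friction and masses are not known exactly. Their poses are not given: they have to be found in the camera images.
- spent_vial: The spent vial: glass cylinder 22.5 mm in diameter, 75 mm long over its cap, about 30 g, amber with a red cap. It lies level in one of the three places of the white cradle, at random. Origin: centre of the cylinder; its y axis runs along the vial towards the cap.
- fresh_vial_a: A fresh vial, clear glass with a silver cap, same size and same frame as the spent one; stays in the cradle.
- fresh_vial_b: The other fresh vial, clear with a silver cap; stays in the cradle.
- cradle: White fixed cradle, 235 x 90 mm; origin at the centre of its underside. Three places at x = -75, 0, +75 mm; vials lie along its y, axis 31 mm above the bench. They are carried at both ends only: the middle 44 mm of each is free on both sides and below, down to the 6 mm thick base. 5 mm ribs stop them rolling.
- bin: Blue fixed waste bin, 180 (x) x 240 (y) x 135 mm high; origin at the centre of its underside; its front, with chute (left half) and pedal (right half), looks along its own -x. Vial compartment: x -85 to 85, y 0 to 115 mm, floor at z = 8 mm. The lid is hinged on the far rim (x = 90, z = 135 mm).
- chute (a point): Middle of the aluminium chute, on its surface, 96 mm above the bench; axes as the bin's. The chute runs 50 mm either way in bin x, is 104 mm wide between 22 mm side walls and slopes 12 degrees down towards the bin (+x). The lid's orange flap hangs 46 mm from here at the low end. A vial laid across (axis along bin y, either way round) and let go here rolls down to rest against the flap.
- pedal_pad (a point): Centre of the top face of the pedal's pad (black, yellow ribs), 54 (bin x) x 64 (bin y) mm, 109 mm above the bench when up; turns with the pedal. Where the hidden stop lies differs from start to start: the pad meets it 18 to 47 mm down, found only by feel. Home = pressed on the stop with more than 13 N for 0.3 s; more than 25 N at any time bends the linkage.
- pedal: The pedal lever; origin at its hinge inside the bin: axis along bin y, 155 mm behind (bin +x of) the pad's centre, 9 mm below the pad's top. Spring and lid weight resist with about 3 to 9 N at the pad, then the lever meets a rubber stop inside the bin that gives 1 mm at the pad per 3 to 6 N. Let go, it snaps up and the lid slams.
- lid (a joint): Opening angle of the clear lid in rad: 0 shut, about 0.25 to 0.75 with the pedal home; it turns 2.2 rad per rad of pedal. It must never close faster than 1.0 rad/s (the pad then rises at about 70 mm/s).
- lid_edge (a point): Middle of the lid's orange front edge, 140 mm above the bench when shut, 185 mm from the lid's hinge.
- solvent: Amber solvent bottle with blue cap, 80 mm across, 170 mm tall; origin under its centre. Leave alone.
- wash: White wash bottle with red cap, 60 mm across, 130 mm tall; origin under its centre. Leave alone.
- beaker: Glass beaker, 70 mm across, 90 mm tall; origin under its centre. Leave alone.
- driver: Screwdriver lying on the bench at the right. Leave alone.
- septa_box: Small green box, 90 x 60 x 35 mm; origin under its centre. Leave alone.

How it is judged:
By the outcome, as a careful person would: the job done as asked, in the order asked, and still so for the second after the job is handed in, with the robot touching nothing.
It also fails if it takes over 64 s, if anything falls off the work surface, if the arm or the gripper's body presses on something with over 40 N, if the wrist force passes 120 N, or if a joint passes its speed limit or range.

## Robot

A 6-joint arm with a two-finger parallel gripper is mounted at the origin on the work surface. World frame = base frame: x ahead of the robot, y to its left, z up, the work surface at z = 0. Lengths are in mm, angles in rad, forces in N, time in s.
With the tool pointing down it reaches from about 225 to 875 mm from the base axis. Payload 3.4 kg.
Tool frame: the origin (TCP) lies on the centre line of the jaws, within the pads' length; the fingertips stand env.tcp_to_tips ahead of it and the grasp point (between the pads) is the TCP (env.tcp_to_tips is the distance from the TCP to the fingertips, in mm); z points along the fingers, y is the direction in which the jaws open and shut (so a half turn about z gives the same grasp; the last joint's range is limited). The gripper opens to 85 mm and grips with 20 to 120 N. Pads are 22 mm wide; open, the fingers measure 114 mm over their backs; the gripper's body (76 mm by 85 mm) begins 54 mm behind the grasp point. The pads swing forward as they close: fully open they stand 13 mm farther back than shut.
Start: joints at [1.205, 0.276, 1.505, -0, 1.361, -0.121], TCP at [139.373, 557.885, 250.328] pointing down, gripper open.
Joint ranges: [-2.89, 2.89], [-0.75, 2.08], [0.22, 2.7], [-1.18, 4.32], [0.11, 2.71], [-2.7, 2.7]. Speed limits (rad/s): [2.57, 2.57, 3.14, 3.14, 3.14, 3.14].

## Interface

Orientations are given as a unit quaternion [x, y, z, w].
In Python, from workcell import env, optics gives the robot as it stands.
- The arm moves only by the tool apply_moves, never from a script. Its argument "deltas" is text: rows parted by semicolons, each of 6 numbers parted by spaces: the shift along the tool's x, y, z in cm, then the turn, a rotation vector about the tool's x, y, z in degrees. A call has 1 to 5 rows; each row shifts and turns the commanded pose from where the row before left it, along the tool's axes as they then stand; what a row does not reach is not made up. A row lasts 1/12 s, in which the tool goes at most 41.7 mm and 7.16 degrees, less where a joint would pass 70% of its speed; a pose out of reach is approached as far as the arm can. A call is refused whole if a number of a shift passes 4.17 or a number of a turn 7.16, either way. A call with a gripper value outside its range is refused whole. "claw" is the closure in counts, from 0 (fully open) to 255 (shut), set as the call begins (left out, the last holds). The fingers move at their own pace and stop on an object; "squeeze" is the grip in N (left out, the last holds). Time passes only in rows, so rows that do not move let the fingers close. It gives the time, the measured TCP pose, the force and the opening at its end, in the units of the state.
- env.read_state(): the state, without advancing time (a new reading comes with each control period).
- optics.get_image(name): name is "side" or "top"; returns a dict with "img" (400x640x3 uint8, red, green, blue), "camera_matrix" (3x3 intrinsics, pixels), "cam_to_world" (4x4, takes a point from camera to world coordinates). Camera axes: x right, y down, z forward; pixel columns grow to the right and rows downward; lengths in mm; the calibration is good to about 2 mm. A picture is of the moment at which its call begins. There is no depth.
- env.hand_in(): hands the job in, once; it reports no verdict.
Trained networks look in the newest picture that a camera, given by its name, has taken for a name from the list of things; names that differ only in an ending like _2 or _b are one class to them, and where a whole thing is asked for, a point or a joint stands for the part that bears it (a point fixed in the world has none). Each returns a list of dicts, best first, with "score" (0 to 1); they miss things now and then, are a little off and sometimes report something else, mostly with a low value. They report only what shows in the picture. A call takes as long as a camera call.
- optics.recognise(camera, query): "location" ([column, row] in pixels, amid what is visible of it).
- optics.tip_of(camera, query): "location" ([column, row] in pixels: a listed point, or the origin of a listed thing).
The state is a dict: "clock": time; "joint_positions": joint angles; "joint_vel": joint speeds; "joint_torque": joint torques, N m; "ee_pos": TCP position; "tcp_rot": TCP orientation; "ft_force": force on the tool from outside, world axes, zero at the start; "torque": the same for the moment, N m; "gripper_width": opening from 0.0 (shut) to 1.0 (fully open).
Only numpy, scipy, OpenCV 4.12 (cv2) and the standard library are available. Lean on these libraries where they do the work, as an engineer would, in place of code of your own. Each camera call takes 0.05 s, during which the arm holds its last target. There are 200 camera calls.

## Working session

There is one attempt and no reset: what is moved stays moved. The work goes in short steps, Python scripts to look and compute and a tool call to move; the robot and the scene stay as the last step left them, time stands still between calls to the robot, and variables do not carry over. Pictures are saved under pics/ and viewed, about 8 in all and at most 12, crops included, and the job is handed in when it is done.

Besides the shell and the picture viewer there is one more tool, called by a JSON object that holds its "fn" and its "kwargs". apply_moves: Moves the arm, as the interface text tells. Its arguments: {"type":"object","properties":{"deltas":{"type":"string"},"claw":{"type":"number"},"squeeze":{"type":"number"}},"required":["deltas"]}

```bash
mkdir -p pics; ls
cat > h.py <<'E'
import numpy as np, cv2
from workcell import env, optics
def shot(c):
    d=optics.get_image(c); return d
def ray(d,uv):
    K=np.array(d["camera_matrix"]);T=np.array(d["cam_to_world"])
    r=T[:3,:3]@np.linalg.inv(K)@[uv[0],uv[1],1.]
    return T[:3,3],r/np.linalg.norm(r)
def atz(d,uv,z):
    o,r=ray(d,uv); return o+r*(z-o[2])/r[2]
def tri(rays):
    A=0;b=0
    for o,r in rays:
        P=np.eye(3)-np.outer(r,r);A=A+P;b=b+P@o
    return np.linalg.solve(A,b)
def proj(d,p):
    K=np.array(d["camera_matrix"]);T=np.array(d["cam_to_world"])
    c=T[:3,:3].T@(np.array(p)-T[:3,3]);q=K@c;return q[:2]/q[2]
E
python3 - <<'E'
from h import *
np.set_printoptions(precision=1,suppress=True)
D={}
for c in("top","side"):
    D[c]=shot(c);cv2.imwrite(f"pics/{c}1.png",D[c]["img"][:,:,::-1]); print(c,D[c]["cam_to_world"])
zs=dict(spent_vial=31,fresh_vial_a=31,cradle=0,bin=0,chute=96,pedal_pad=109,lid_edge=140,pedal=100)
for n,z in zs.items():
    for c in D:
        for r in optics.tip_of(c,n)[:3]: print(n,c,r["location"],round(r["score"],2),atz(D[c],r["location"],z))
print(env.tcp_to_tips,env.read_state())
E
```

```text
pics
top [[  -0.    -1.     0.2  359.2]
 [  -1.     0.    -0.   -38.9]
 [   0.    -0.2   -1.  1242.8]
 [   0.     0.     0.     1. ]]
side [[ -1.   -0.    0.1 497.5]
 [ -0.1   0.6  -0.8 730. ]
 [ -0.   -0.8  -0.6 677.7]
 [  0.    0.    0.    1. ]]
spent_vial top [174.8, 259.3] 0.58 [426.1 351.8  31. ]
spent_vial top [172.9, 179.0] 0.44 [683.3 372.9  31. ]
spent_vial side [375.6, 365.1] 0.69 [426.5 354.9  31. ]
fresh_vial_a top [187.1, 213.7] 0.51 [569.4 321.5  31. ]
fresh_vial_a top [179.9, 236.9] 0.51 [495.6 340.   31. ]
fresh_vial_a side [298.2, 345.3] 0.84 [571.5 323.5  31. ]
fresh_vial_a side [338.2, 355.6] 0.72 [494.8 340.2  31. ]
cradle top [185.4, 236.6] 0.94 [500.  332.3   0. ]
cradle side [335.7, 362.1] 0.76 [499.2 335.3   0. ]
bin top [311.6, 185.0] 0.77 [669.8 -75.8   0. ]
bin side [283.2, 219.0] 0.6 [661.6 -90.3   0. ]
chute top [301.7, 226.2] 0.9 [518.2 -41.8  96. ]
chute top [174.7, 260.4] 0.52 [419.3 331.   96. ]
chute top [182.6, 235.8] 0.29 [491.6 312.   96. ]
chute side [332.1, 206.3] 0.6 [520.3 -31.3  96. ]
pedal_pad top [344.7, 228.8] 0.71 [ 507.8 -170.   109. ]
pedal_pad side [339.1, 173.4] 0.76 [ 505.5 -168.8  109. ]
pedal_pad side [281.3, 220.9] 0.73 [638.7  49.  109. ]
pedal_pad side [310.2, 177.3] 0.19 [ 585.8 -144.8  109. ]
lid_edge top [321.6, 204.9] 0.93 [ 574.6 -100.4  140. ]
lid_edge side [309.5, 179.2] 0.88 [582.  -87.9 140. ]
lid_edge side [337.1, 361.6] 0.55 [496.7 415.9 140. ]
19.0 {'clock': 0.9, 'joint_positions': array([ 1.2,  0.3,  1.5,  0. ,  1.4, -0.1]), 'joint_vel': array([-0., -0., -0., -0., -0.,  0.]), 'joint_torque': array([ -0. , -41.7, -24.6,   0. ,   0. ,   0. ]), 'ee_pos': array([139.3, 557.9, 250.3]), 'tcp_rot': array([0.1, 1. , 0. , 0. ]), 'ft_force': array([-0.2,  0.1, -0. ]), 'torque': array([ 0.,  0., -0.]), 'gripper_width': 0.9974338533171845}
```

Run:
```python
import cv2
a=cv2.imread("pics/top1.png");b=cv2.imread("pics/side1.png")
cv2.imwrite("pics/tc.png",cv2.resize(a[130:330,120:400],None,fx=2.8,fy=2.8))
cv2.imwrite("pics/sc.png",cv2.resize(b[100:400,180:480],None,fx=2,fy=2))
```

```text
(no output)
```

View pics/tc.png

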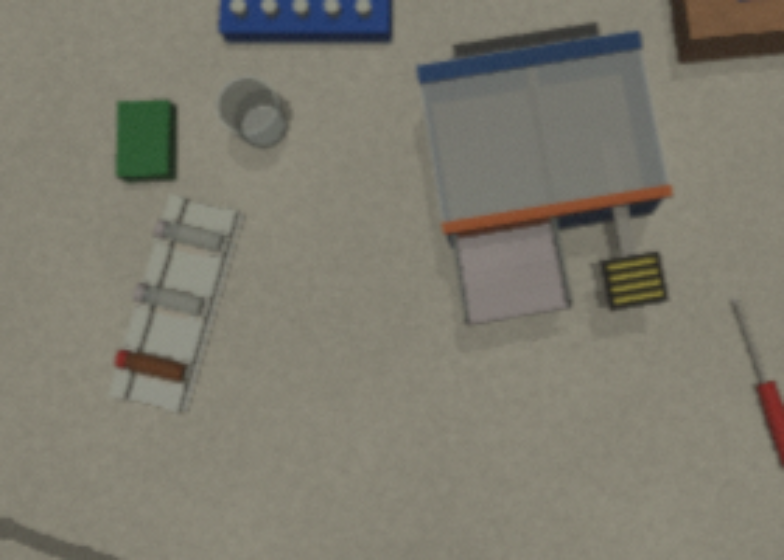

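View pics/sc.png

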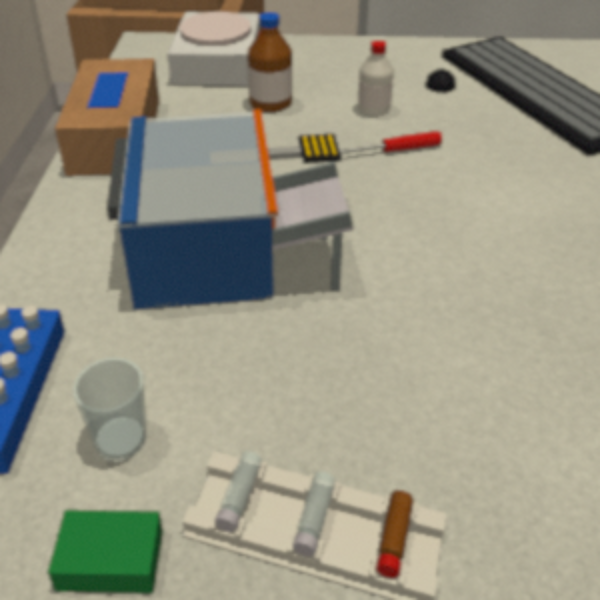

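The spent vial (amber) is in the near place: top image pixel ~(174,260), with its cap towards +y. The bin is yawed about 10°, the chute is at ~(302,226) and the pad is at ~(345,229). I'll refine these by colour.

Run:
```python
from h import *
np.set_printoptions(precision=1,suppress=True)
D={c:shot(c) for c in("top","side")}
def blob(c,f,box):
    h=cv2.cvtColor(D[c]["img"],cv2.COLOR_RGB2HSV).astype(int)
    m=f(h).astype(np.uint8);k=np.zeros_like(m);x0,y0,x1,y1=box;k[y0:y1,x0:x1]=1;m*=k
    n,l,s,_=cv2.connectedComponentsWithStats(m);i=1+np.argmax(s[1:,4])
    p=np.argwhere(l==i)[:,::-1].astype(np.float32);return p
def rect(p): return cv2.boxPoints(cv2.minAreaRect(p))
am=lambda h:(h[...,1]>120)&((h[...,0]<15)|(h[...,0]>170))
org=lambda h:(h[...,1]>150)&(h[...,0]<16)
yel=lambda h:(h[...,1]>110)&(h[...,0]>20)&(h[...,0]<35)
for c,bx in(("top",(150,240,200,280)),("side",(350,330,410,399))):
    r=rect(blob(c,am,bx));print("vial",c,len(r));print(np.c_[r,[atz(D[c],q,33)for q in r]], atz(D[c],r.mean(0),33))
for c,bx in(("top",(270,180,370,220)),("side",(300,150,330,215))):
    r=rect(blob(c,org,bx));print("lid",c);print(np.c_[r,[atz(D[c],q,140)for q in r]],atz(D[c],r.mean(0),140))
for c,bx in(("top",(325,210,365,245)),("side",(320,160,355,185))):
    h=cv2.cvtColor(D[c]["img"],cv2.COLOR_RGB2HSV).astype(int);x0,y0,x1,y1=bx
    p=np.argwhere(yel(h)[y0:y1,x0:x1])[:,::-1].astype(np.float32)+[x0,y0]
    r=rect(p.astype(np.float32));print("pad",c,len(p));print(np.c_[r,[atz(D[c],q,110)for q in r]],atz(D[c],r.mean(0),110))
# chute corners read off crop (hand picked): uphill-left, uphill-right, low-left
for u in((466,323),(571,305)):
    q=np.array(u)/2.8+[120,130];print("chute top corner",q,atz(D["top"],q,106))
```

```text
vial top 4
[[161.1 259.8 424.8 393.   33. ]
 [162.3 254.6 440.7 390.3  33. ]
 [185.  259.9 423.8 319.9  33. ]
 [183.7 265.1 407.9 322.8  33. ]] [424.3 356.5  33. ]
vial side 4
[[367.4 386.7 443.1 396.4  33. ]
 [375.5 344.7 424.7 315.2  33. ]
 [386.3 346.8 404.5 318.4  33. ]
 [378.3 388.8 424.6 398.9  33. ]] [424.7 359.1  33. ]
lid top
[[ 278.6  209.4  561.8   25.5  140. ]
 [ 357.9  196.2  600.4 -208.   140. ]
 [ 358.6  200.6  587.2 -209.7  140. ]
 [ 279.3  213.8  548.9   23.2  140. ]] [574.4 -91.5 140. ]
lid side
[[ 306.   151.   605.3 -238.7  140. ]
 [ 324.   150.   552.5 -247.1  140. ]
 [ 327.1  205.4  530.6   23.5  140. ]
 [ 309.1  206.4  573.    29.5  140. ]] [563.9 -93.4 140. ]
pad top 185
[[ 336.1  224.   522.3 -144.5  110. ]
 [ 353.8  220.8  531.7 -197.8  110. ]
 [ 356.4  235.2  488.3 -204.3  110. ]
 [ 338.7  238.4  479.1 -151.3  110. ]] [ 505.2 -174.4  110. ]
pad side 174
[[ 330.7  168.   530.4 -195.1  110. ]
 [ 347.4  166.7  482.1 -204.5  110. ]
 [ 348.3  177.8  479.5 -145.5  110. ]
 [ 331.5  179.1  525.8 -136.8  110. ]] [ 504.5 -169.8  110. ]
chute top corner [286.4 245.4] [460.    3.5 106. ]
chute top corner [323.9 238.9] [ 478.3 -107.7  106. ]
```

```bash
cat >> h.py <<'E'
from scipy.spatial.transform import Rotation as R
def Rt(yaw,tilt=0):
    """tool z down, tool x along world dir at `yaw`(deg) ; tilt about tool x (deg)"""
    a=np.radians(yaw);x=np.array([np.cos(a),np.sin(a),0]);z=np.array([0,0,-1.]);y=np.cross(z,x)
    return R.from_matrix(np.c_[x,y,z])*R.from_rotvec([tilt,0,0],degrees=True)
def go(*targets,p=None,q=None):
    s=env.read_state();p=s["ee_pos"] if p is None else p;q=R.from_quat(s["tcp_rot"]) if q is None else q
    for tp,tq in targets:
        d=q.inv().apply(np.array(tp)-p)/10;w=(q.inv()*tq).as_rotvec(degrees=True)
        print("total cm",d.round(2),"deg",w.round(2),"rows>=",max(np.linalg.norm(d)/4.17,np.linalg.norm(w)/7.16).round(2))
        p,q=np.array(tp),tq
E
python3 - <<'E'
from h import *
s=env.read_state();print(R.from_quat(s["tcp_rot"]).as_matrix().round(3))
for y in(78.1,78.1-180):
    print(y);go(((424.5,355,130),Rt(y)),((424.5,355,41),Rt(y)))
E
```

```text
[[-0.97   0.242  0.   ]
 [ 0.242  0.97   0.   ]
 [-0.     0.    -1.   ]]
78.1
total cm [-32.58 -12.77  12.03] deg [ 1.000e-02 -0.000e+00  8.787e+01] rows>= 12.27
total cm [0.  0.  8.9] deg [0. 0. 0.] rows>= 2.13
-101.9
total cm [-32.58 -12.77  12.03] deg [ 0.000e+00  1.000e-02 -9.213e+01] rows>= 12.87
total cm [0.  0.  8.9] deg [0. 0. 0.] rows>= 2.13
```

{"fn": "apply_moves", "kwargs": {"deltas": "-3.6 -1.4 0 0 0 0;-3.6 -1.4 0 0 0 0;-3.6 -1.4 0 0 0 0;-3.6 -1.4 0 0 0 0;-3.6 -1.4 0 0 0 0", "claw": 90, "squeeze": 30}}

```text
clock: 1.42
ee_pos: [298.1, 445.3, 250.5]
tcp_rot: [0.122, 0.993, 0.0, 0.0]
ft_force: [0.3, 0.4, -0.6]
gripper_width: 0.645
```

{"fn": "apply_moves", "kwargs": {"deltas": "-3.6 -1.4 0 0 0 0;-3.6 -1.4 0 0 0 0;-3.6 -1.4 0 0 0 0;-3.6 -1.4 0 0 0 0;0 0 1 0 0 6.8"}}

```text
clock: 1.83
ee_pos: [430.3, 353.9, 241.9]
tcp_rot: [0.184, 0.983, 0.001, 0.004]
ft_force: [0.0, 1.6, 0.1]
gripper_width: 0.649
```

{"fn": "apply_moves", "kwargs": {"deltas": "0 0 1 0 0 6.9;0 0 1 0 0 6.9;0 0 1 0 0 6.9;0 0 1 0 0 6.9;0 0 1 0 0 6.9"}}

```text
clock: 2.25
ee_pos: [423.3, 357.0, 189.9]
tcp_rot: [0.467, 0.884, 0.0, 0.0]
ft_force: [0.8, 0.6, 0.4]
gripper_width: 0.647
```

{"fn": "apply_moves", "kwargs": {"deltas": "0 0 1 0 0 6.9;0 0 1 0 0 6.9;0 0 1 0 0 6.9;0 0 1 0 0 6.9;0 0 1 0 0 6.9"}}

```text
clock: 2.67
ee_pos: [423.3, 357.2, 139.9]
tcp_rot: [0.708, 0.706, 0.0, 0.0]
ft_force: [-0.5, 0.6, -0.0]
gripper_width: 0.646
```

Run:
```python
from h import *
d=shot("side");cv2.imwrite("pics/s2.png",cv2.resize(d["img"][180:400,260:500,::-1],None,fx=2.5,fy=2.5))
d=shot("top");cv2.imwrite("pics/t2.png",cv2.resize(d["img"][160:300,110:290,::-1],None,fx=3,fy=3))
go(((424.5,355,130),Rt(78.1)),((424.5,355,41),Rt(78.1)))
s=env.read_state();print(s["clock"],s["gripper_width"],s["ee_pos"])
```

```text
total cm [-0.15  0.23  0.88] deg [-0.16  0.12 12.09] rows>= 1.69
total cm [0.  0.  8.9] deg [0. 0. 0.] rows>= 2.13
2.7667 0.6505857399428883 [422.20644675 356.46815089 138.80879683]
```

{"fn": "apply_moves", "kwargs": {"deltas": "0 0 1 0 0 6;0 0 1 0 0 6.1;0 0 0 0 0 0;0 0 0 0 0 0"}}

```text
clock: 3.1
ee_pos: [423.2, 357.2, 120.5]
tcp_rot: [0.775, 0.632, -0.0, -0.0]
ft_force: [0.6, -0.5, -0.2]
gripper_width: 0.647
```

Run:
```python
from h import *
d=shot("side");cv2.imwrite("pics/s2.png",cv2.resize(d["img"][180:400,260:500,::-1],None,fx=2.5,fy=2.5))
go(((424.5,355,41),Rt(78.1)))
print(env.read_state()["ee_pos"])
```

```text
total cm [-0.22  0.14  8.  ] deg [ 0.04 -0.04  0.21] rows>= 1.92
[423.53992643 357.37524515 120.96890391]
```

View pics/s2.png

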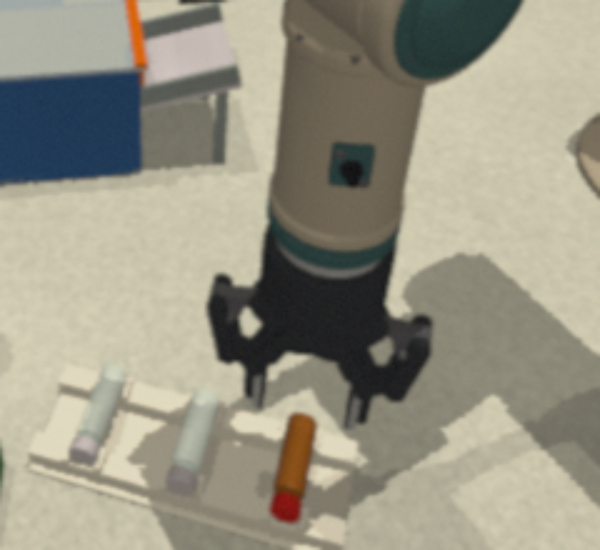

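The side view shows the fingers at (258,400) and (355,410) straddling the vial at (295,455), with room to the neighbour. Descending.

{"fn": "apply_moves", "kwargs": {"deltas": "-0.1 0.1 2.5 0 0 0;-0.1 0.0 2.5 0 0 0;0 0 2 0 0 0;0 0 1 0 0 0;0 0 0 0 0 0"}}

```text
clock: 3.57
ee_pos: [422.8, 354.4, 38.9]
tcp_rot: [0.776, 0.631, -0.002, -0.0]
ft_force: [0.2, -0.4, -0.4]
gripper_width: 0.647
```

{"fn": "apply_moves", "kwargs": {"deltas": "0 0 0 0 0 0;0 0 0 0 0 0;0 0 0 0 0 0;0 0 0 0 0 0;0 0 0 0 0 0", "claw": 255, "squeeze": 30}}

```text
clock: 3.98
ee_pos: [424.6, 355.8, 41.9]
tcp_rot: [0.777, 0.63, 0.002, -0.0]
ft_force: [-1.6, 0.1, 6.2]
gripper_width: 0.248
```

{"fn": "apply_moves", "kwargs": {"deltas": "0 0 0 0 0 0;0 0 0 0 0 0;0 0 0 0 0 0"}}

```text
clock: 4.23
ee_pos: [424.6, 355.8, 41.9]
tcp_rot: [0.777, 0.63, 0.002, -0.0]
ft_force: [-1.5, 1.1, 5.7]
gripper_width: 0.251
```

{"fn": "apply_moves", "kwargs": {"deltas": "0 0 -1 0 0 0;0 0 -2 0 0 0;0 0 -3 0 0 0;0 0 -4 0 0 0;0 0 -4 0 0 0"}}

```text
clock: 4.65
ee_pos: [423.0, 354.3, 181.9]
tcp_rot: [0.777, 0.63, -0.001, 0.0]
ft_force: [0.9, 1.5, -0.6]
gripper_width: 0.247
```

Run:
```python
from h import *
s=env.read_state();print(s["clock"],s["gripper_width"],s["ee_pos"],s["ft_force"])
d=shot("side");cv2.imwrite("pics/s3.png",cv2.resize(d["img"][120:400,240:500,::-1],None,fx=2.2,fy=2.2))
go(((519.5,-41,190),Rt(99.4)),((519.5,-41,190),Rt(99.4,12)))
print(Rt(99.4,12).as_matrix()[:,2])
```

```text
4.65 0.24701232824430777 [423.01179421 354.30646317 181.85053789] [ 0.86837473  1.52171563 -0.60078698]
total cm [-37.07  17.23  -0.12] deg [  0.73  -0.48 -21.3 ] rows>= 9.8
total cm [0. 0. 0.] deg [12.  0.  0.] rows>= 1.68
[-0.20511989 -0.03395738 -0.9781476 ]
```

View pics/s3.png

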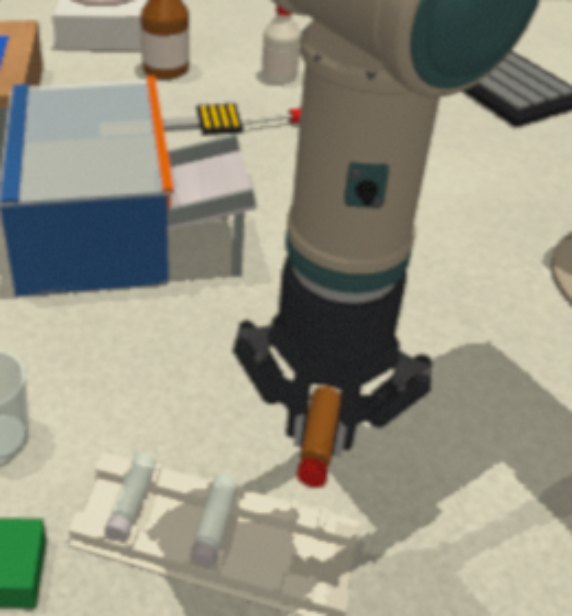

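The vial is held level at (320,430), and both fresh vials are still in the cradle. Moving to the chute.

{"fn": "apply_moves", "kwargs": {"deltas": "-3.6 1.7 -0.2 0 0 0;-3.7 1.7 -0.2 0 0 0;-3.7 1.7 -0.2 0 0 0;-3.7 1.7 -0.2 0 0 0;-3.7 1.7 -0.2 0 0 0"}}

```text
clock: 5.12
ee_pos: [468.8, 155.6, 191.1]
tcp_rot: [0.776, 0.63, 0.0, 0.0]
ft_force: [0.9, -0.2, -0.3]
gripper_width: 0.245
```

{"fn": "apply_moves", "kwargs": {"deltas": "-3.7 1.7 0 0 0 0;-3.7 1.7 0 0 0 0;-3.7 1.7 0 0 0 0;-3.7 1.7 0 0 0 0;-3.5 1.6 0 0 0 -3"}}

```text
clock: 5.53
ee_pos: [513.3, -41.4, 191.0]
tcp_rot: [0.76, 0.65, 0.0, 0.001]
ft_force: [0.6, -0.7, -0.6]
gripper_width: 0.247
```

{"fn": "apply_moves", "kwargs": {"deltas": "0 0 0 0 0 -6;0 0 0 0 0 -6;0 0 0 0 0 -6.3;0 0 0 6 0 0;0 0 0 6 0 0"}}

```text
clock: 5.95
ee_pos: [511.8, -39.8, 192.0]
tcp_rot: [0.644, 0.758, -0.081, -0.068]
ft_force: [1.6, -0.3, -0.1]
gripper_width: 0.25
```

{"fn": "apply_moves", "kwargs": {"deltas": "0 0 0 0 0 0;0 0 0 0 0 0;0 0 0 0 0 0"}}

```text
clock: 6.2
ee_pos: [512.6, -38.9, 190.2]
tcp_rot: [0.643, 0.759, -0.079, -0.067]
ft_force: [-0.3, -0.6, 0.0]
gripper_width: 0.248
```

Run:
```python
from h import *
np.set_printoptions(precision=1,suppress=True)
s=env.read_state();print(s["clock"],s["gripper_width"],s["ee_pos"],s["ft_force"])
go(((519.5,-41,190),Rt(99.4,12)))
a=shot("side")["img"][80:280,240:440,::-1]; b=shot("top")["img"][140:280,220:400,::-1]
cv2.imwrite("pics/s4.png",cv2.resize(a,None,fx=3,fy=3));cv2.imwrite("pics/t4.png",cv2.resize(b,None,fx=3,fy=3))
```

```text
6.2 0.24830234433830742 [512.6 -38.9 190.2] [-0.3 -0.6  0. ]
total cm [-0.3  0.6 -0.1] deg [ 0.1 -0.  -0. ] rows>= 0.17
```

View pics/s4.png

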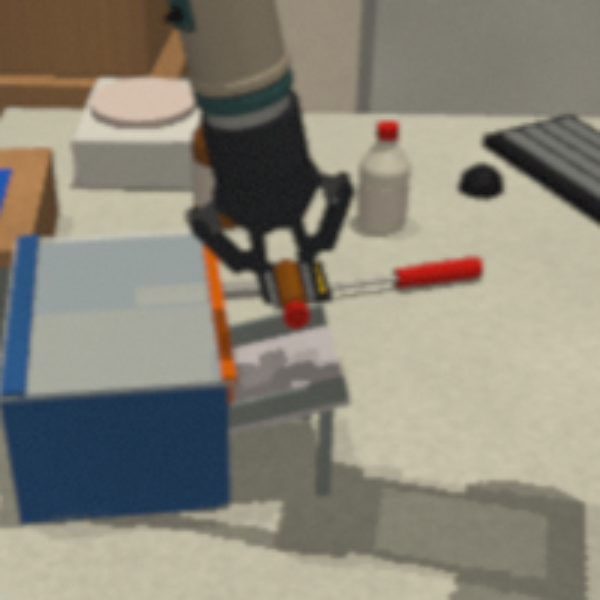

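Run:
```python
from h import *
C=np.array([519.5,-41,96]);a=np.radians(9.4);ux=np.array([np.cos(a),np.sin(a),0]);uy=np.array([-np.sin(a),np.cos(a),0]);uz=np.array([0,0,1.])
e=ux*np.cos(.2094)-uz*np.sin(.2094);n=ux*np.sin(.2094)+uz*np.cos(.2094)
ims=[]
for c,b in(("top",(270,190,350,260)),("side",(295,165,375,235))):
    d=shot(c);f=6;im=cv2.imread(f"pics/{c}1.png");im=cv2.resize(im,None,fx=f,fy=f)
    for h,col in((0,(0,255,0)),(22,(0,0,255))):
        q=[C+s*51*e+t*52*uy+h*n for s,t in((-1,-1),(-1,1),(.9,1),(.9,-1))]
        pts=np.array([(proj(d,p)+.5)*f for p in q]).astype(np.int32);cv2.polylines(im,[pts],True,col,1)
    ims.append(im[b[1]*f:b[3]*f,b[0]*f:b[2]*f])
cv2.imwrite("pics/ov.png",cv2.resize(np.hstack(ims),None,fx=.83,fy=.83))
```

```text
(no output)
```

View pics/ov.png

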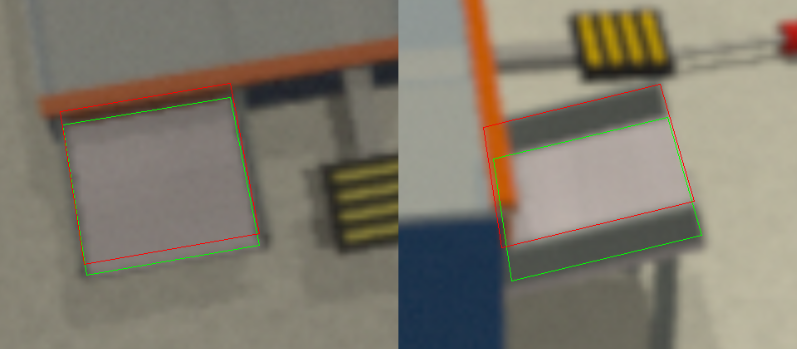

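The overlay fits in both views to about 1–2 mm (green is the surface outline, red the wall tops). Computing the final lowering.

Run:
```python
from h import *
C=np.array([519.2,-42,96]);a=np.radians(9.4);ux=np.array([np.cos(a),np.sin(a),0]);uz=np.array([0,0,1.])
e=ux*np.cos(.2094)-uz*np.sin(.2094);n=ux*np.sin(.2094)+uz*np.cos(.2094)
q=Rt(99.4,12)
go((C-6*e+60*n,q),(C-6*e+24*n,q)); print(C-6*e+24*n)
```

```text
total cm [-0.4   1.98  3.16] deg [ 0.07  0.   -0.04] rows>= 0.9
total cm [-0.   0.   3.6] deg [0. 0. 0.] rows>= 0.86
[518.33183442 -42.14372388 120.72297781]
```

{"fn": "apply_moves", "kwargs": {"deltas": "-0.2 1 1.5 0 0 0;-0.2 1 1.7 0 0 0;0 0 0 0 0 0;0 0 1.5 0 0 0;0 0 1 0 0 0"}}

```text
clock: 6.82
ee_pos: [520.9, -41.8, 130.6]
tcp_rot: [0.643, 0.758, -0.08, -0.068]
ft_force: [0.7, -0.5, 0.1]
gripper_width: 0.249
```

{"fn": "apply_moves", "kwargs": {"deltas": "0 0 0.4 0 0 0;0 0 0.3 0 0 0;0 0 0.2 0 0 0;0 0 0 0 0 0;0 0 0 0 0 0"}}

```text
clock: 7.23
ee_pos: [519.9, -42.0, 122.4]
tcp_rot: [0.643, 0.758, -0.079, -0.067]
ft_force: [-1.4, 0.8, 2.4]
gripper_width: 0.247
```

{"fn": "apply_moves", "kwargs": {"deltas": "0 0 0 0 0 0;0 0 0 0 0 0"}}

```text
clock: 7.4
ee_pos: [519.9, -42.1, 122.3]
tcp_rot: [0.643, 0.758, -0.079, -0.067]
ft_force: [-0.9, 0.1, 4.9]
gripper_width: 0.247
```

{"fn": "apply_moves", "kwargs": {"deltas": "0 0 0 0 0 0;0 0 0 0 0 0;0 0 0 0 0 0;0 0 0 0 0 0;0 0 0 0 0 0", "claw": 140}}

```text
clock: 7.82
ee_pos: [514.1, -43.0, 123.3]
tcp_rot: [0.643, 0.758, -0.084, -0.071]
ft_force: [-13.6, -3.0, 15.2]
gripper_width: 0.453
```

{"fn": "apply_moves", "kwargs": {"deltas": "0 0 -0.4 0 0 0;0 0 -0.7 0 0 0;0 0 -1 0 0 0;0 0 -1.5 0 0 0;0 0 -2 0 0 0"}}

```text
clock: 8.23
ee_pos: [531.3, -40.0, 176.5]
tcp_rot: [0.643, 0.758, -0.08, -0.068]
ft_force: [0.5, 0.2, 0.7]
gripper_width: 0.457
```

{"fn": "apply_moves", "kwargs": {"deltas": "0 0 -3 0 0 0;0 0 -3 0 0 0;0 0 0 -6 0 0;0 0 0 -6 0 0;0 0 0 0 0 0"}}

```text
clock: 8.65
ee_pos: [540.9, -37.9, 236.7]
tcp_rot: [0.647, 0.762, 0.001, 0.001]
ft_force: [-1.2, -0.1, -0.5]
gripper_width: 0.45
```

Run:
```python
from h import *
np.set_printoptions(precision=1,suppress=True)
s=env.read_state();print(s["clock"],s["gripper_width"],s["ee_pos"],s["ft_force"])
go(((507,-171,215),Rt(99.4)),((507,-171,140),Rt(99.4)))
a=shot("side")["img"][80:280,240:440,::-1]; b=shot("top")["img"][140:340,220:420,::-1]
cv2.imwrite("pics/s5.png",cv2.resize(np.hstack([a,b]),None,fx=2,fy=2))
```

```text
8.65 0.4495069350286608 [540.9 -37.9 236.7] [-1.2 -0.1 -0.5]
total cm [-12.6  -5.5   2.2] deg [ 0.1  0.  -0.1] rows>= 3.34
total cm [0.  0.  7.5] deg [0. 0. 0.] rows>= 1.8
```

View pics/s5.png

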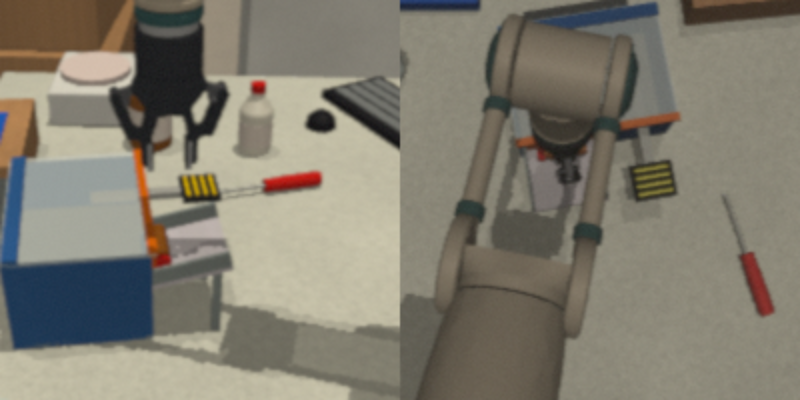

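The vial lies across the chute's low end against the flap (side view (156,245), red cap (160,262)). Closing the gripper and going above the pedal pad.

{"fn": "apply_moves", "kwargs": {"deltas": "-3.1 -1.3 0 0 0 0;-3.1 -1.4 0 0 0 0;-3.2 -1.4 0 0 0 0;-3.2 -1.4 0 0 0 0;0 0 2 0 0 0", "claw": 255}}

```text
clock: 9.17
ee_pos: [512.6, -178.8, 217.9]
tcp_rot: [0.648, 0.761, -0.001, 0.005]
ft_force: [1.1, 0.0, -0.3]
gripper_width: 0.002
```

{"fn": "apply_moves", "kwargs": {"deltas": "0 0 2 0 0 0;0 0 2 0 0 0;0 0 2 0 0 0;0 0 1.3 0 0 0;0 0 0 0 0 0"}}

```text
clock: 9.58
ee_pos: [509.2, -170.9, 138.6]
tcp_rot: [0.647, 0.763, -0.001, -0.004]
ft_force: [-1.2, -0.2, 0.2]
gripper_width: -0.0
```

Run:
```python
from h import *
np.set_printoptions(precision=1,suppress=True)
d=shot("side");im=d["img"][80:280,240:440,::-1]
s=env.read_state();print(s["clock"],s["gripper_width"],s["ee_pos"],s["ft_force"])
go(((506,-171,134),Rt(99.4)))
cv2.imwrite("pics/s6.png",cv2.resize(im,None,fx=3,fy=3))
```

```text
9.6333 0.0008477500028742177 [ 510.1 -171.3  140.2] [-0.2  0.7  0.8]
total cm [ 0.1 -0.4  0.6] deg [-0.2 -0.1 -0. ] rows>= 0.18
```

View pics/s6.png

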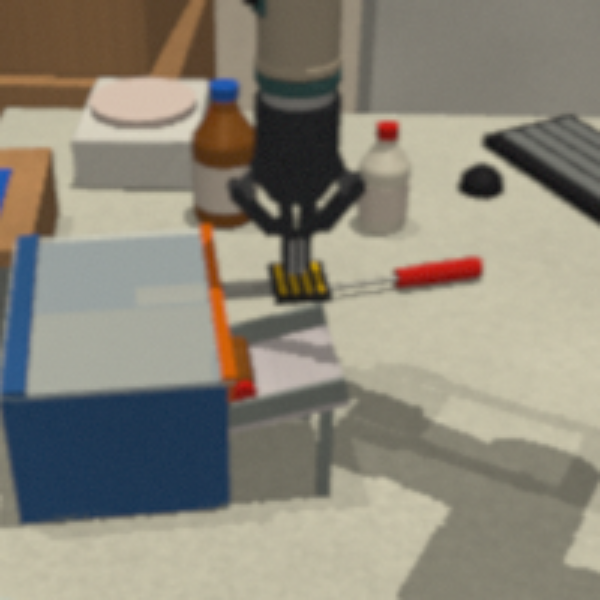

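The fingertips stand over the pad's middle (300,275), and the vial is still against the flap (240,375). Pressing now.

{"fn": "apply_moves", "kwargs": {"deltas": "0.1 -0.3 0.4 0 0 0;0 0 0.3 0 0 0;0 0 0.3 0 0 0;0 0 0.2 0 0 0;0 0 0 0 0 0"}}

```text
clock: 10.05
ee_pos: [506.6, -170.8, 130.1]
tcp_rot: [0.647, 0.763, 0.0, 0.0]
ft_force: [-0.1, 0.4, -0.1]
gripper_width: -0.002
```

{"fn": "apply_moves", "kwargs": {"deltas": "0 0 0.3 0 0 0;0 0 0.3 0 0 0;0 0 0.2 0 0 0;0 0 0.2 0 0 0;0 0 0 0 0 0"}}

```text
clock: 10.47
ee_pos: [506.9, -171.1, 120.5]
tcp_rot: [0.647, 0.763, 0.0, 0.001]
ft_force: [0.1, -0.3, 3.0]
gripper_width: 0.002
```

{"fn": "apply_moves", "kwargs": {"deltas": "0 0 0.2 0 0 0;0 0 0.2 0 0 0;0 0 0.2 0 0 0;0 0 0.2 0 0 0;0 0 0 0 0 0"}}

```text
clock: 10.88
ee_pos: [507.0, -171.1, 112.5]
tcp_rot: [0.647, 0.762, 0.0, 0.001]
ft_force: [-1.1, 0.2, 4.8]
gripper_width: -0.006
```

{"fn": "apply_moves", "kwargs": {"deltas": "0 0 0.1 0 0 0;0 0 0.1 0 0 0;0 0 0.1 0 0 0;0 0 0 0 0 0"}}

```text
clock: 11.22
ee_pos: [507.2, -171.1, 109.7]
tcp_rot: [0.647, 0.762, 0.0, 0.001]
ft_force: [0.1, 0.5, 5.4]
gripper_width: -0.0
```

{"fn": "apply_moves", "kwargs": {"deltas": "0 0 0.1 0 0 0;0 0 0.1 0 0 0;0 0 0.05 0 0 0;0 0 0 0 0 0"}}

```text
clock: 11.55
ee_pos: [507.3, -171.1, 107.3]
tcp_rot: [0.647, 0.762, 0.0, 0.001]
ft_force: [-0.1, 1.4, 5.6]
gripper_width: -0.002
```

{"fn": "apply_moves", "kwargs": {"deltas": "0 0 0.1 0 0 0;0 0 0.1 0 0 0;0 0 0.05 0 0 0;0 0 0 0 0 0"}}

```text
clock: 11.88
ee_pos: [507.5, -171.1, 104.9]
tcp_rot: [0.647, 0.762, 0.001, 0.001]
ft_force: [0.8, 0.8, 5.6]
gripper_width: -0.002
```

{"fn": "apply_moves", "kwargs": {"deltas": "0 0 0.1 0 0 0;0 0 0.1 0 0 0;0 0 0.05 0 0 0;0 0 0 0 0 0"}}

```text
clock: 12.22
ee_pos: [507.7, -171.1, 102.5]
tcp_rot: [0.647, 0.762, 0.001, 0.001]
ft_force: [-0.3, 1.4, 6.0]
gripper_width: 0.002
```

{"fn": "apply_moves", "kwargs": {"deltas": "0 0 0.1 0 0 0;0 0 0.1 0 0 0;0 0 0.05 0 0 0;0 0 0 0 0 0"}}

```text
clock: 12.55
ee_pos: [507.9, -171.0, 100.3]
tcp_rot: [0.647, 0.762, 0.001, 0.001]
ft_force: [0.5, 1.0, 7.1]
gripper_width: 0.003
```

{"fn": "apply_moves", "kwargs": {"deltas": "0 0 0.1 0 0 0;0 0 0.1 0 0 0;0 0 0 0 0 0"}}

```text
clock: 12.8
ee_pos: [508.2, -171.0, 98.8]
tcp_rot: [0.647, 0.762, 0.001, 0.002]
ft_force: [-1.0, 1.5, 10.7]
gripper_width: 0.002
```

{"fn": "apply_moves", "kwargs": {"deltas": "0 0 0.1 0 0 0;0 0 0.1 0 0 0;0 0 0 0 0 0"}}

```text
clock: 13.05
ee_pos: [508.3, -171.0, 97.5]
tcp_rot: [0.647, 0.762, 0.001, 0.002]
ft_force: [-0.9, 2.3, 15.2]
gripper_width: 0.001
```

{"fn": "apply_moves", "kwargs": {"deltas": "0 0 0.1 0 0 0;0 0 0.05 0 0 0;0 0 0 0 0 0;0 0 0 0 0 0"}}

```text
clock: 13.38
ee_pos: [508.5, -171.0, 96.7]
tcp_rot: [0.647, 0.762, 0.001, 0.002]
ft_force: [-1.8, 3.5, 19.3]
gripper_width: 0.002
```

{"fn": "apply_moves", "kwargs": {"deltas": "0 0 0 0 0 0;0 0 0 0 0 0;0 0 0 0 0 0;0 0 0 0 0 0"}}

```text
clock: 13.72
ee_pos: [508.4, -171.0, 96.7]
tcp_rot: [0.647, 0.762, 0.001, 0.002]
ft_force: [-1.2, 2.2, 19.3]
gripper_width: -0.001
```

Run:
```python
from h import *
a=shot("side")["img"][60:260,230:430,::-1]; b=shot("top")["img"][120:320,220:420,::-1]
print(env.read_state()["ft_force"])
cv2.imwrite("pics/s7.png",cv2.resize(np.hstack([a,b]),None,fx=2,fy=2))
```

```text
[-0.71428492  3.26653532 18.64257557]
```

View pics/s7.png

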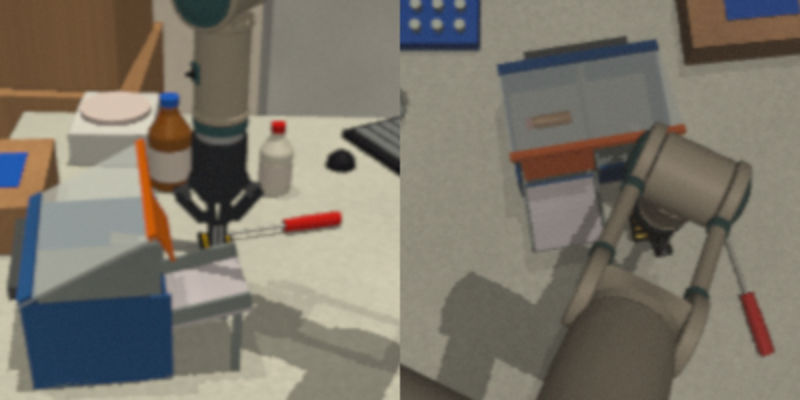

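The lid is open, the chute is empty and the vial shows through the lid inside the compartment (top view (550,120)). About 19 N was held for more than 0.5 s. Easing the pedal up at about 18 mm/s.

{"fn": "apply_moves", "kwargs": {"deltas": "0 0 -0.1 0 0 0;0 0 -0.1 0 0 0;0 0 -0.15 0 0 0;0 0 -0.15 0 0 0;0 0 -0.15 0 0 0"}}

```text
clock: 14.23
ee_pos: [507.8, -171.0, 101.5]
tcp_rot: [0.647, 0.762, 0.001, 0.002]
ft_force: [0.4, 0.6, 5.1]
gripper_width: 0.002
```

{"fn": "apply_moves", "kwargs": {"deltas": "0 0 -0.15 0 0 0;0 0 -0.15 0 0 0;0 0 -0.15 0 0 0;0 0 -0.15 0 0 0;0 0 -0.15 0 0 0"}}

```text
clock: 14.65
ee_pos: [507.2, -171.1, 108.4]
tcp_rot: [0.647, 0.762, 0.0, 0.001]
ft_force: [-0.2, 0.5, 5.9]
gripper_width: 0.002
```

{"fn": "apply_moves", "kwargs": {"deltas": "0 0 -0.15 0 0 0;0 0 -0.15 0 0 0;0 0 -0.15 0 0 0;0 0 -0.15 0 0 0;0 0 -0.15 0 0 0"}}

```text
clock: 15.07
ee_pos: [507.0, -171.1, 115.8]
tcp_rot: [0.647, 0.763, 0.0, 0.001]
ft_force: [-0.9, -0.6, 4.6]
gripper_width: -0.0
```

{"fn": "apply_moves", "kwargs": {"deltas": "0 0 -0.15 0 0 0;0 0 -0.15 0 0 0;0 0 -0.15 0 0 0;0 0 -0.15 0 0 0;0 0 -0.15 0 0 0"}}

```text
clock: 15.48
ee_pos: [507.0, -171.1, 123.1]
tcp_rot: [0.647, 0.763, 0.0, 0.001]
ft_force: [-0.4, -0.4, 5.5]
gripper_width: 0.002
```

{"fn": "apply_moves", "kwargs": {"deltas": "0 0 -0.1 0 0 0;0 0 -0.1 0 0 0;0 0 -0.1 0 0 0;0 0 -0.1 0 0 0;0 0 -0.1 0 0 0"}}

```text
clock: 15.9
ee_pos: [507.1, -171.1, 127.8]
tcp_rot: [0.647, 0.763, 0.0, 0.001]
ft_force: [-0.2, -1.3, 4.6]
gripper_width: 0.001
```

{"fn": "apply_moves", "kwargs": {"deltas": "0 0 -0.1 0 0 0;0 0 -0.1 0 0 0;0 0 -0.1 0 0 0;0 0 -0.1 0 0 0;0 0 -0.1 0 0 0"}}

```text
clock: 16.32
ee_pos: [506.2, -170.6, 132.1]
tcp_rot: [0.647, 0.763, -0.0, -0.001]
ft_force: [0.2, -0.0, 0.3]
gripper_width: -0.001
```

Released gently. Retreating upward and checking.

{"fn": "apply_moves", "kwargs": {"deltas": "0 0 -0.5 0 0 0;0 0 -2 0 0 0;0 0 -3 0 0 0;0 0 -3 0 0 0;0 0 -3 0 0 0"}}

```text
clock: 16.73
ee_pos: [506.3, -170.7, 248.9]
tcp_rot: [0.647, 0.763, -0.0, -0.0]
ft_force: [0.1, 0.9, -0.6]
gripper_width: -0.002
```

{"fn": "apply_moves", "kwargs": {"deltas": "4 -3 0 0 0 0;-4 -4 0 0 0 0;-4 -4 0 0 0 0;0 0 0 0 0 0;0 0 0 0 0 0"}}

```text
clock: 17.15
ee_pos: [427.0, -210.9, 248.1]
tcp_rot: [0.648, 0.761, 0.0, 0.0]
ft_force: [0.0, -0.3, -0.7]
gripper_width: -0.0
```

Run:
```python
from h import *
a=shot("side")["img"][80:400,200:440,::-1]; b=shot("top")["img"][80:400,120:420,::-1]
s=env.read_state();print(s["clock"],s["ee_pos"],s["ft_force"])
cv2.imwrite("pics/s8.png",cv2.resize(np.hstack([a,b]),None,fx=1.45,fy=1.45))
```

```text
17.25 [ 428.10521933 -209.72071955  247.7365258 ] [ 0.07295458 -0.7937063   0.32354616]
```

View pics/s8.png

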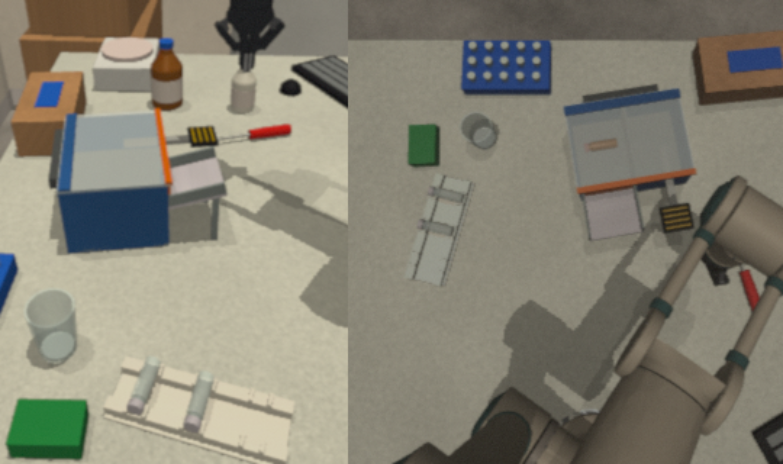

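The lid is shut, the pedal is up and the vial lies in the bin (top view (602,145)). Both fresh vials are in place and the arm is clear.

```bash
python3 -c "
from workcell import env
print(env.hand_in())"
```

```text
the job is handed in; nothing more can be done
None
```

The job is done and handed in, at about 17 s on the clock; no verdict is reported.

- **Vial:** I laid the spent vial across the chute and let it go, and it rested against the flap.
- **Pressing the pedal:** The pad met its stop about 28 mm down. I held it at about 19 N for more than 0.5 s; the highest reading was 19.3 N. The lid rose and the vial rolled in.
- **Easing the pedal up:** I let the pad up at 12–18 mm/s, with the fingers in contact until it was fully up.

The last pictures show the lid shut, the pedal up and the spent vial in the compartment. Both fresh vials are in the cradle and the arm is clear. The objects in view stand where they were; I did not measure their poses again.

One irregularity: as the fingers opened on the chute, I read about 20 N for a moment, probably a finger against the flap or chute. That is below the 40 N limit, and the pictures show no displacement.

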